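# Make up the column-change and sample kits

## Robot

A 6-joint arm with a two-finger parallel gripper is mounted at the origin on the work surface. World frame = base frame: x ahead of the robot, y to its left, z up, the work surface at z = 0. Lengths are in m, angles in rad, forces in N, time in s.
With the tool pointing down it reaches from about 0.2 to 0.875 m from the base axis. Payload 3.4 kg.
Tool frame: the origin (TCP) lies between the finger pads; the fingertips stand 25 mm ahead of it and the grasp point (between the pads) lies 6 mm ahead of it (r.nose_length is the z of the fingertips in the tool frame, in m); z points along the fingers, y is the line along which they close (so a half turn about z gives the same grasp; the last joint's range is limited). The gripper opens to 94 mm and grips with 3 to 60 N. Pads are 16 mm wide; open, the fingers measure 119 mm over their backs; the gripper's body (75 mm by 177 mm) begins 78 mm behind the grasp point.
Start: joints at [-1.398, 0.276, 1.505, -0, 1.361, -0.121], TCP at [0.167, -0.55, 0.23] pointing down, gripper open.
Joint ranges: [-2.89, 2.89], [-0.75, 2.08], [0.22, 2.7], [-1.18, 4.32], [0.11, 2.71], [-2.7, 2.7]. Speed limits (rad/s): [2.57, 2.57, 3.14, 3.14, 3.14, 3.14].

## Interface

Orientations are given as a unit quaternion [w, x, y, z].
In Python, from plant import r, gripper_to, inverse_kinematics, vision, models, telemetry gives the robot as it stands. Calls block until the motion is done:
- r.move_to(position, orientation): joint-space move of the TCP to a pose.
- r.move_l(position, rot=None, vel=0.15, guard=None): straight line of the TCP; rot=None keeps the orientation; vel is the mean speed in m/s. With guard (N) it stops when the force on the tool has changed by that much, and returns True; else False.
- r.movej(angles): joint-space move.
- gripper_to(opening, f_grip=None): finger opening in m; f_grip is the grip in N (None keeps the last); returns when the fingers have stopped.
- r.hold(seconds).
- inverse_kinematics(position, orientation): joint angles nearest the present ones, or None.
- vision.snapshot(name): name is "scene" or "top" or "wrist"; returns the picture (400x640x3 uint8, red, green, blue); there is no depth.
- vision.get_calibration(name): a dict with "fx", "fy", "cx", "cy" (pixels), "position" and "orientation" of the camera in the world. Camera axes: x right, y down, z forward; pixel columns grow to the right and rows downward; lengths in m; the calibration is good to about 2 mm. The wrist camera is an equidistant fisheye: a pixel r from the principal point sees the ray r / f radians off the axis. A picture is of the moment at which its call begins: read the wrist's pose just before it. get_calibration takes no time and is no camera call; for the wrist camera it gives the pose at the moment of the call.
A pose or a line that the arm cannot do raises r.PlanningError and nothing moves.
- r.sign_off(): hands the job in; it is judged then, once.
Trained networks look in the newest picture that a camera, given by its name, has taken for a name from the list of things; names that differ only in an ending like _2 or _b are one class to them, and where a whole thing is asked for, a point or a joint stands for the part that bears it (a point fixed in the world has none). Each returns a list of dicts, best first, with "score" (0 to 1); they miss things now and then, are a little off and sometimes report something else, mostly with a low value. They report only what shows in the picture. A call takes as long as a camera call.
- models.boxes_of(thing, camera): "at" ([x, y, z] in m, in world coordinates, good to about 4 mm: the middle of the surface that is visible of it).
- models.regions_of(thing, camera): "pixels" (400x640 bool, what is visible of it).
- models.mark_of(thing, camera): "at" ([x, y, z] in m, in world coordinates, good to about 4 mm: a listed point, or the origin of a listed thing).
Readings, each from a call of its own:
- telemetry.current_t(): time.
- telemetry.current_joints(): joint angles.
- telemetry.current_dq(): joint speeds.
- telemetry.current_joint_efforts(): joint torques, N m.
- telemetry.current_ee_pos(): TCP position.
- telemetry.current_tool_rot(): TCP orientation.
- telemetry.current_wrist_force(): force on the tool from outside, world axes, zero at the start.
- telemetry.current_torque(): the same for the moment, N m.
- telemetry.current_opening(): finger opening in m.
- telemetry.current_finger_force(): force on a finger pad.
Only numpy, scipy, OpenCV 4.12 (cv2) and the standard library are available. Lean on these libraries where they do the work, as an engineer would, in place of code of your own. Each camera call takes 0.05 s, during which the arm holds its last target. There are 200 camera calls.

## Task

Make up the two kits on the bench. In the column tray lay the long column and the spanner, one in each channel, along the channel and near its middle; in the vial tray stand the vial upright in the middle compartment and put the guard column and the blue screw cap (flat top up) in the two end compartments, one in each and near its centre. Leave everything else where it stands.

Things in the scene. Friction and masses are not known exactly. Their poses are not given: they have to be found in the camera images.
- long_column: Long steel chromatography column lying on the bench: 120 mm long, plain tube 12 mm in diameter along its middle (75 mm free length), at each end a hexagonal nut 20 mm across flats and 18 mm long and a short black stub; about 90 g. Origin on its axis at mid-length, 10 mm above what it lies on; x along its length. Grip across the tube at mid-length.
- guard_column: Short steel guard column, like the long one but stubby: 50 mm long, tube 14 mm in diameter with 20 mm free length in the middle, hexagonal end nuts 20 mm across flats and 11 mm long; about 50 g. Origin on its axis at mid-length, 10 mm above what it lies on; x along its length. Grip across the middle.
- spanner: Flat double open-ended metal spanner: 130 mm long, 8 mm thick, handle 14 mm wide, jaws 26 mm wide at both ends; about 60 g. Origin at the centre of its underside; x along its length.
- vial: Capped sample vial of amber glass standing upright: body 28 mm in diameter and 42 mm high, above it a white cap 24 mm in diameter; 58 mm high in all; about 40 g. Origin at the centre of its underside; z up.
- screw_cap: Loose blue ribbed screw cap for a solvent bottle, lying on its own with the flat closed top up: 46 mm in diameter over all, 28 mm high, about 30 g. Origin at the centre of its underside; z up.
- column_tray: Column tray, grey plastic, fixed to the bench: 170 mm by 136 mm, split lengthwise by one divider into two equal long channels, each 162 mm by 62 mm inside. Floor 4 mm thick, walls and divider 10 mm high over all and 4 mm thick. Origin at the centre of its underside; x along the channels; the channels' centre lines lie at y = +34 mm and y = -34 mm.
- vial_tray: Vial tray, grey plastic, fixed to the bench: long and narrow, 235 mm by 82 mm, split by two dividers into a row of three equal compartments, each 73 mm by 74 mm inside. Floor 4 mm thick, walls and dividers 10 mm high over all and 4 mm thick. Origin at the centre of its underside; x along the row; the compartments' centres lie at x = -77, 0 and +77 mm.
- tin: Small round flat tin with a dark metal lid, 37 mm in diameter and 18 mm high; not part of the kits, leave it where it stands. Origin at the centre of its underside.
- dish: Shallow clear glass dish, 90 mm in diameter and 18 mm high; not part of the kits, leave it where it stands. Origin at the centre of its underside.
- beaker: Empty clear glass beaker, 66 mm in diameter and 70 mm high; not part of the kits, leave it where it stands. Origin at the centre of its underside.

How it is judged:
At the end, for the whole second after the job is handed in: Column and spanner flat in different channels, within 15 mm of the centre line, 30 mm of mid-length, 0.25 rad of its line. Vial upright (0.12 rad) in the middle compartment, guard column and cap (top up, 0.15 rad) flat in different end ones, each within 15 mm of centre along x and y. All at rest ((((x of long_column in the frame of column_tray between -0.03 and 0.03 m and y of long_column in the frame of column_tray between 0.019 and 0.049 m and z of long_column in the frame of column_tray between 0.009 and 0.019 m and angle between the x axis of long_column and the x axis of column_tray, either way round below 0.25 rad) and (x of spanner in the frame of column_tray between -0.03 and 0.03 m and y of spanner in the frame of column_tray between -0.049 and -0.019 m and z of spanner in the frame of column_tray between -0.001 and 0.015 m and angle between the x axis of spanner and the x axis of column_tray, either way round below 0.25 rad)) or ((x of long_column in the frame of column_tray between -0.03 and 0.03 m and y of long_column in the frame of column_tray between -0.049 and -0.019 m and z of long_column in the frame of column_tray between 0.009 and 0.019 m and angle between the x axis of long_column and the x axis of column_tray, either way round below 0.25 rad) and (x of spanner in the frame of column_tray between -0.03 and 0.03 m and y of spanner in the frame of column_tray between 0.019 and 0.049 m and z of spanner in the frame of column_tray between -0.001 and 0.015 m and angle between the x axis of spanner and the x axis of column_tray, either way round below 0.25 rad))) and ((x of guard_column in the frame of vial_tray between 0.062 and 0.092 m and y of guard_column in the frame of vial_tray between -0.015 and 0.015 m and z of guard_column in the frame of vial_tray between 0.009 and 0.019 m and x of screw_cap in the frame of vial_tray between -0.092 and -0.062 m and y of screw_cap in the frame of vial_tray between -0.015 and 0.015 m and z of screw_cap in the frame of vial_tray between -0.001 and 0.009 m) or (x of guard_column in the frame of vial_tray between -0.092 and -0.062 m and y of guard_column in the frame of vial_tray between -0.015 and 0.015 m and z of guard_column in the frame of vial_tray between 0.009 and 0.019 m and x of screw_cap in the frame of vial_tray between 0.062 and 0.092 m and y of screw_cap in the frame of vial_tray between -0.015 and 0.015 m and z of screw_cap in the frame of vial_tray between -0.001 and 0.009 m)) and x of vial in the frame of vial_tray between -0.015 and 0.015 m and y of vial in the frame of vial_tray between -0.015 and 0.015 m and z of vial in the frame of vial_tray between -0.001 and 0.009 m and angle between vial's own z axis and vertical below 0.12 rad and angle between screw_cap's own z axis and vertical below 0.15 rad and linear speed of each of long_column, guard_column, spanner, vial, screw_cap below 0.02 m/s); the robot touches nothing.
It fails at once if the tin, the dish or the beaker is shifted more than 25 mm (distance of any of tin, dish, beaker from where it was at the start of the episode above 0.025 m).
It also fails if it takes over 128 s, if anything falls off the work surface, if the arm or the gripper's body presses on something with over 40 N, if the wrist force passes 120 N, or if a joint passes its speed limit or range.

## Working session

There is one attempt and no reset: what is moved stays moved. The work goes in short steps, each a Python script; the robot and the scene stay as the last script left them, time stands still between calls to the robot, and variables do not carry over. Pictures are saved under pics/ and viewed, at most 14 in all, crops included, and the job is handed in when it is done.

```bash
ls; mkdir -p pics; python3 - <<'E'
from plant import r, vision, models, telemetry
import cv2, numpy as np
for c in ("top","scene"):
    im=vision.snapshot(c); cv2.imwrite(f"pics/{c}0.png",im[:,:,::-1])
    k=vision.get_calibration(c); print(c,k)
    for n in "long_column guard_column spanner vial screw_cap column_tray vial_tray tin dish beaker".split():
        print(n,[(np.round(d["at"],3).tolist(),round(d["score"],2)) for d in models.mark_of(n,c)[:3]])
print(telemetry.current_t(), telemetry.current_tool_rot(), r.nose_length)
E
```

```text
pics
top {'fx': 454.5813394827369, 'fy': 454.5813394827369, 'cx': 312.45843982686404, 'cy': 197.78728042629638, 'position': array([0.35487728, 0.00690741, 1.48011991]), 'orientation': array([ 0.04526303, -0.70020912,  0.71151683, -0.03744659])}
long_column [([0.407, -0.39, -0.003], 0.53), ([0.556, 0.393, 0.009], 0.46)]
guard_column [([0.569, -0.405, 0.013], 0.67)]
spanner [([0.645, 0.193, 0.0], 0.6)]
vial [([0.661, -0.156, 0.002], 0.4)]
screw_cap [([0.671, -0.017, 0.002], 0.61)]
column_tray []
vial_tray [([0.459, 0.169, 0.001], 0.58)]
tin [([0.571, -0.002, -0.002], 0.5), ([0.408, -0.391, -0.003], 0.36)]
dish [([0.406, 0.418, -0.001], 0.56)]
beaker [([0.408, -0.389, -0.002], 0.85)]
scene {'fx': 361.6409448670102, 'fy': 361.6409448670102, 'cx': 324.2536339081852, 'cy': 193.59072304160696, 'position': array([ 0.89871503, -0.58167078,  0.60571945]), 'orientation': array([-0.41289283,  0.87229096,  0.23354183, -0.11868531])}
long_column []
guard_column [([0.566, -0.406, 0.012], 0.55)]
spanner [([0.644, 0.199, -0.002], 0.78)]
vial [([0.658, -0.165, -0.002], 0.64)]
screw_cap [([0.666, -0.017, 0.002], 0.58)]
column_tray [([0.456, -0.143, 0.002], 0.9)]
vial_tray [([0.455, 0.168, -0.004], 0.56)]
tin [([0.568, -0.002, -0.002], 0.55)]
dish [([0.409, 0.413, 0.0], 0.67)]
beaker [([0.406, -0.389, -0.001], 0.96)]
1.1 [6.22312696e-05 9.89231001e-01 1.46362644e-01 1.69254571e-05] 0.025
```

View pics/top0.png

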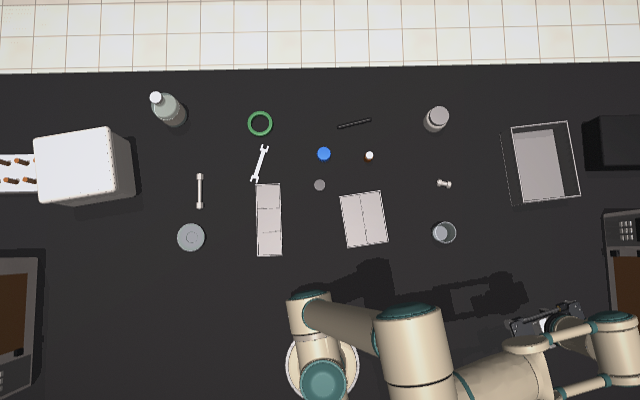

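View pics/scene0.png

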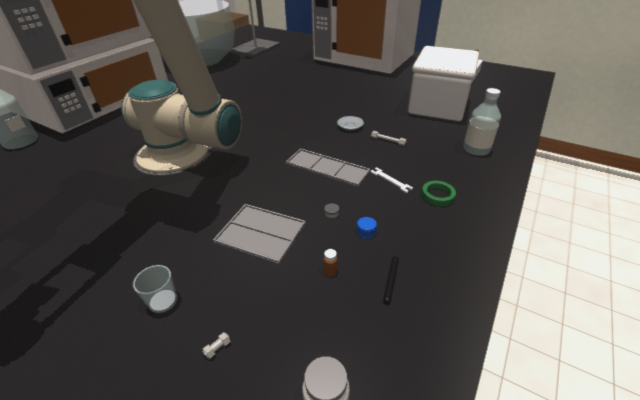

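```bash
cat > h.py <<'E'
from plant import r, gripper_to, inverse_kinematics, vision, models, telemetry
import cv2, numpy as np
from scipy.spatial.transform import Rotation as R
def toworld(px, k, z):
    w,x,y,zz=k["orientation"]; M=R.from_quat([x,y,zz,w]).as_matrix()
    px=np.atleast_2d(px).astype(float)
    d=np.c_[(px[:,0]-k["cx"])/k["fx"],(px[:,1]-k["cy"])/k["fy"],np.ones(len(px))]@M.T
    return k["position"][:2]+d[:,:2]*((z-k["position"][2])/d[:,2])[:,None]
def rect(n,c,z):
    L=models.regions_of(n,c); out=[]
    for d in L[:3]:
        m=d["pixels"]; v,u=np.nonzero(m)
        p=toworld(np.c_[u,v],vision.get_calibration(c),z).astype(np.float32)
        (cx,cy),(w,h),a=cv2.minAreaRect(p)
        a=np.radians(a)+(np.pi/2 if h>w else 0)
        out.append((round(d["score"],2),len(u),np.round([cx,cy,max(w,h),min(w,h),a],3).tolist(),np.round(p.mean(0),3).tolist()))
    return out
E
python3 - <<'E'
from h import *
for c in ("top","scene"):
    vision.snapshot(c)
    for n,z in dict(long_column=.012,guard_column=.012,spanner=.008,vial=.05,screw_cap=.028,column_tray=.01,vial_tray=.01).items():
        print(c,n,*rect(n,c,z),sep="\n  ")
E
```

```text
top
  long_column
  (0.69, 144, [0.558, 0.391, 0.109, 0.016, 0.013], [0.5600000023841858, 0.39100000262260437])
top
  guard_column
  (0.5, 66, [0.57, -0.405, 0.044, 0.016, 1.331], [0.5699999928474426, -0.4050000011920929])
top
  spanner
  (0.71, 192, [0.648, 0.195, 0.123, 0.025, 2.83], [0.6480000019073486, 0.19499999284744263])
top
  vial
  (0.51, 94, [0.653, -0.157, 0.036, 0.029, 3.113], [0.652999997138977, -0.15700000524520874])
top
  screw_cap
  (0.54, 142, [0.669, -0.016, 0.044, 0.039, 0.759], [0.6690000295639038, -0.01600000075995922])
top
  column_tray
  (0.85, 2175, [0.458, -0.142, 0.17, 0.136, 0.135], [0.4580000042915344, -0.1420000046491623])
top
  vial_tray
  (0.56, 1873, [0.463, 0.166, 0.238, 0.085, 0.01], [0.4620000123977661, 0.16599999368190765])
scene
  long_column
  (0.56, 150, [0.559, 0.39, 0.119, 0.044, 3.115], [0.5640000104904175, 0.3880000114440918])
scene
  guard_column
  (0.87, 308, [0.568, -0.404, 0.049, 0.024, 1.375], [0.5690000057220459, -0.4050000011920929])
scene
  spanner
  (0.6, 171, [0.648, 0.191, 0.119, 0.026, 2.807], [0.652999997138977, 0.1889999955892563])
scene
  vial
  (0.56, 327, [0.666, -0.175, 0.069, 0.026, 2.101], [0.6650000214576721, -0.17499999701976776])
  (0.32, 1442, [0.414, -0.389, 0.118, 0.065, 2.701], [0.414000004529953, -0.3889999985694885])
scene
  screw_cap
  (0.77, 330, [0.677, -0.03, 0.063, 0.043, 1.99], [0.6779999732971191, -0.03099999949336052])
scene
  column_tray
  (0.67, 3212, [0.461, -0.145, 0.174, 0.143, 0.132], [0.46399998664855957, -0.14900000393390656])
scene
  vial_tray
  (0.62, 1531, [0.465, 0.159, 0.242, 0.095, 0.024], [0.4699999988079071, 0.15800000727176666])
```

The top view shows everything unobstructed: long column (200,190), spanner (260,163), cap (323,153), vial (369,156), guard column (444,184), and the trays at (269,219) and (363,219). I'll start with the guard column and refine its pose with the wrist camera.

```bash
cat >> h.py <<'E'
def quat(yaw): return np.array([0,np.cos(yaw/2),np.sin(yaw/2),0])
def best_yaw(p,yaw):
    q0=np.array(telemetry.current_joints()); c=[]
    for y in (yaw-np.pi,yaw,yaw+np.pi):
        q=inverse_kinematics(p,quat(y))
        if q is not None and abs(q[5])<2.6: c.append((np.abs(np.array(q)-q0).max(),y))
    return min(c)[1]
def hover(xy,yaw,z=.2):
    p=[*xy,z]; y=best_yaw(p,yaw); r.move_to(p,quat(y)); return y
def wrist(n,z,name=None,mode="rect"):
    k=vision.get_calibration("wrist"); im=vision.snapshot("wrist")
    if name: cv2.imwrite(f"pics/{name}.png",im[:,:,::-1])
    w,x,y,zz=k["orientation"]; M=R.from_quat([x,y,zz,w]).as_matrix(); out=[]
    for d in models.regions_of(n,"wrist")[:2]:
        v,u=np.nonzero(d["pixels"]); a=(u-k["cx"])/k["fx"]; b=(v-k["cy"])/k["fy"]; t=np.hypot(a,b)+1e-9
        D=np.c_[a/t*np.sin(t),b/t*np.sin(t),np.cos(t)]@M.T
        p=(k["position"][:2]+D[:,:2]*((z-k["position"][2])/D[:,2])[:,None]).astype(np.float32)
        (cx,cy),(w_,h_),an=cv2.minAreaRect(p); an=np.radians(an)+(np.pi/2 if h_>w_ else 0)
        out.append((round(d["score"],2),len(u),np.round([cx,cy,max(w_,h_),min(w_,h_),an],3).tolist(),np.round(p.mean(0),3).tolist()))
    print(n,"wrist",out,[(np.round(d["at"],3).tolist(),round(d["score"],2)) for d in models.mark_of(n,"wrist")[:2]],"t",round(telemetry.current_t(),1))
    return out
def pick(xy,yaw,z,opening,f=25):
    gripper_to(opening); r.move_l([*xy,z+.05],quat(yaw),vel=.2); print("guard",r.move_l([*xy,z],vel=.08,guard=8))
    gripper_to(0,f); r.move_l([*xy,.2],vel=.2)
    print("held opening",round(telemetry.current_opening(),4),"force",telemetry.current_finger_force(),"t",round(telemetry.current_t(),1))
def place(xy,yaw,z,opening,name=None,hz=.2):
    y=hover(xy,yaw,hz); r.move_l([*xy,z+.03],quat(y),vel=.2); print("guard",r.move_l([*xy,z],vel=.06,guard=8),telemetry.current_ee_pos())
    gripper_to(opening); r.move_l([*xy,z+.06],vel=.12); r.move_l([*xy,hz],vel=.25)
    print("open",round(telemetry.current_opening(),4),"t",round(telemetry.current_t(),1))
CT=(.457,-.143,.134); VT=(.460,.167,.012)
def tray(T,x,y): c,s=np.cos(T[2]),np.sin(T[2]); return (T[0]+c*x-s*y,T[1]+s*x+c*y)
E
python3 - <<'E'
from h import *
y=hover((.569,-.405),1.35); wrist("guard_column",.012,"w_guard"); wrist("guard_column",.012)
print(y,telemetry.current_joints())
E
```

```text
guard_column wrist [(0.69, 721, [0.568, -0.405, 0.05, 0.022, 1.349], [0.5680000185966492, -0.4050000011920929])] [([0.567, -0.403, 0.008], 0.85)] t 3.6
guard_column wrist [(0.67, 747, [0.568, -0.405, 0.05, 0.023, 1.341], [0.5680000185966492, -0.4050000011920929])] [([0.566, -0.398, 0.005], 0.76)] t 3.8
1.35 [-7.19374782e-01  4.78253388e-01  1.26137048e+00 -1.12675302e-04
  1.40174946e+00 -4.97291201e-01]
```

View pics/w_guard.png

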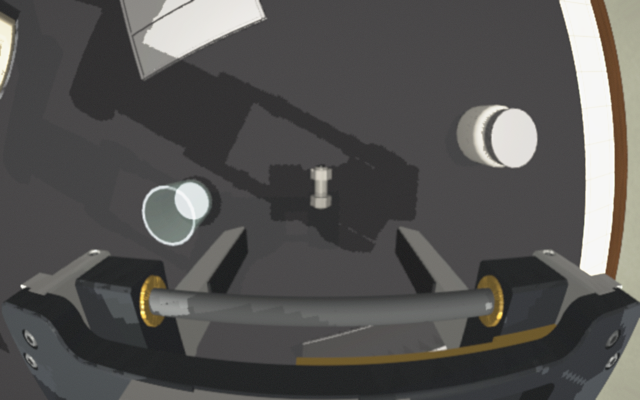

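The wrist view shows the guard column at (320,187), midway between the fingers, and it agrees with the top estimate. Picking and placing it now.

```bash
python3 - <<'E'
from h import *
pick((.568,-.405),1.345,.0275,.045)
hover((VT[0]-.077,VT[1]),VT[2],.25); wrist("vial_tray",.01,"w_tray"); wrist("guard_column",.15)
E
```

```text
guard True
held opening 0.0135 force 25.03753745695576 t 7.7
vial_tray wrist [(0.67, 4458, [0.449, 0.165, 0.215, 0.081, 0.018], [0.39500001072883606, 0.164000004529953])] [] t 10.0
guard_column wrist [(0.71, 2257, [0.422, 0.167, 0.08, 0.034, 3.135], [0.4169999957084656, 0.16699999570846558]), (0.64, 6675, [0.405, -0.032, 0.11, 0.093, 0.123], [0.4020000100135803, -0.027000000700354576])] [([0.384, 0.17, 0.231], 0.66)] t 10.2
```

View pics/w_tray.png

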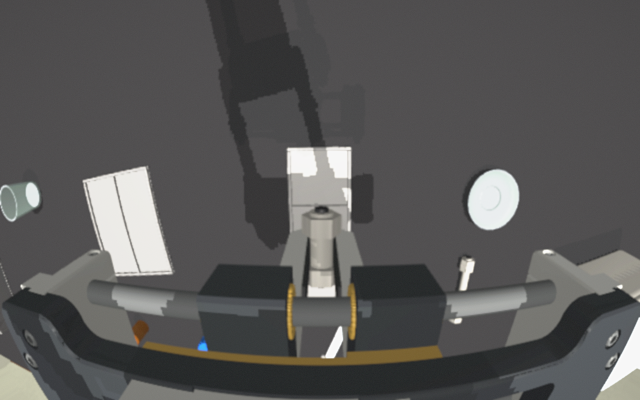

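The wrist view shows the guard column held at (320,245), with the vial tray lined up beneath it at (320,190). Placing it, then fetching the vial.

```bash
sed -i 's/VT=(.460,.167,.012)/VT=(.461,.166,.014)/; s/print("guard",r.move_l(\[\*xy,z\],vel=.08,guard=8))/print("guard",r.move_l([*xy,z],vel=.05,guard=12),telemetry.current_ee_pos()[2])/; s/vel=.06,guard=8/vel=.05,guard=8/' h.py; python3 - <<'E'
from h import *
place(tray(VT,-.077,0),VT[2],.0315,.026)
wrist("guard_column",.016,"w_gplaced")
hover((.660,-.159),0.,.22); wrist("vial",.045,"w_vial")
E
```

```text
guard False [0.38403383 0.16491995 0.03137112]
open 0.026 t 13.8
guard_column wrist [(0.69, 725, [0.384, 0.165, 0.049, 0.023, 0.014], [0.382999986410141, 0.16500000655651093])] [([0.383, 0.17, 0.013], 0.65)] t 13.9
vial wrist [(0.58, 611, [0.655, -0.162, 0.033, 0.026, 3.132], [0.6539999842643738, -0.16200000047683716])] [([0.654, -0.163, 0.001], 0.84)] t 15.6
```

```bash
python3 -c "
import cv2,numpy as np
a=cv2.imread('pics/w_gplaced.png');b=cv2.imread('pics/w_vial.png')
cv2.imwrite('pics/pair1.png',np.hstack([cv2.resize(a[100:350,195:445],(390,390)),cv2.resize(b[100:350,195:445],(390,390))]))"
```

```text
(no output)
```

View pics/pair1.png

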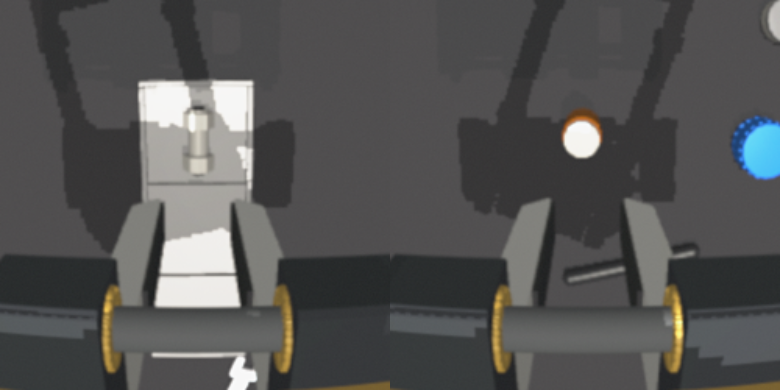

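The guard column lies centred in its end compartment (left panel, 197,140). The vial stands upright between the fingers (right panel, 582,138). Next come the vial and the cap.

```bash
python3 - <<'E'
from h import *
y=best_yaw([.657,-.161,.2],0.)
pick((.657,-.161),y,.037,.06,20)
place(tray(VT,0,0),VT[2],.0415,.055)
wrist("vial",.05,"w_vplaced")
y=hover((.669,-.017),0.,.22); gripper_to(.08); a=wrist("screw_cap",.02,"w_cap")
E
python3 -c "
import cv2,numpy as np
a=cv2.imread('pics/w_vplaced.png');b=cv2.imread('pics/w_cap.png')
cv2.imwrite('pics/pair2.png',np.hstack([cv2.resize(a[100:350,195:445],(390,390)),cv2.resize(b[100:350,195:445],(390,390))]))"
```

```text
guard False 0.037368401457790475
held opening 0.0277 force 19.99974774895236 t 19.9
guard True [0.46020375 0.16586069 0.04102765]
open 0.0552 t 24.5
vial wrist [(0.87, 775, [0.456, 0.165, 0.035, 0.027, 0.024], [0.4569999873638153, 0.16599999368190765])] [([0.458, 0.164, 0.005], 0.57)] t 24.7
screw_cap wrist [(0.83, 1333, [0.671, -0.017, 0.049, 0.045, 0.0], [0.6700000166893005, -0.017000000923871994]), (0.54, 1260, [0.407, 0.415, 0.088, 0.088, 1.393], [0.40799999237060547, 0.41200000047683716])] [([0.672, -0.017, 0.001], 0.95)] t 26.5
```

View pics/pair2.png

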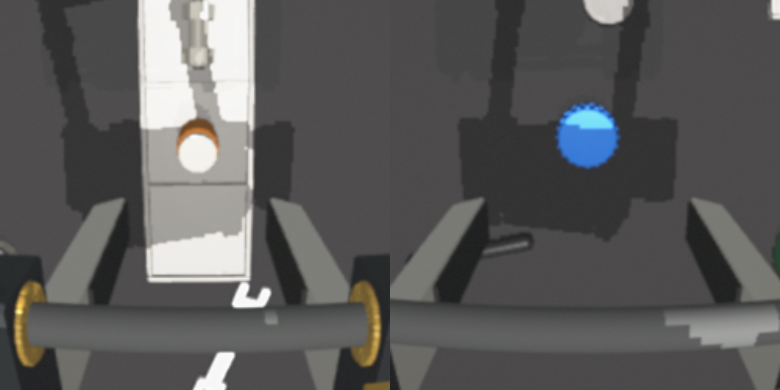

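The vial stands centred in the middle compartment (left panel, 198,150). The blue cap is midway between the fingers (right panel, 587,136). Next are the cap and a look at the spanner.

```bash
python3 - <<'E'
from h import *
y=best_yaw([.670,-.017,.2],0.)
pick((.670,-.017),y,.037,.075,20)
place(tray(VT,.077,0),VT[2],.0415,.065)
wrist("screw_cap",.02,"w_cplaced")
y=hover((.648,.194),2.82,.22); a=wrist("spanner",.008,"w_span")
E
python3 -c "
import cv2,numpy as np
a=cv2.imread('pics/w_cplaced.png');b=cv2.imread('pics/w_span.png')
cv2.imwrite('pics/pair3.png',np.hstack([cv2.resize(a[100:350,195:445],(390,390)),cv2.resize(b[100:350,195:445],(390,390))]))"
```

```text
guard False 0.03739501538228753
held opening 0.0433 force 20.000022053718567 t 30.3
guard False [0.53797223 0.16712105 0.04125409]
open 0.0651 t 34.5
screw_cap wrist [(0.94, 1416, [0.54, 0.167, 0.049, 0.045, 0.19], [0.5389999747276306, 0.16699999570846558])] [([0.536, 0.165, 0.004], 0.89)] t 34.7
spanner wrist [(0.81, 1313, [0.645, 0.196, 0.127, 0.026, 2.836], [0.6430000066757202, 0.19699999690055847])] [([0.648, 0.192, -0.004], 0.9)] t 35.4
```

View pics/pair3.png

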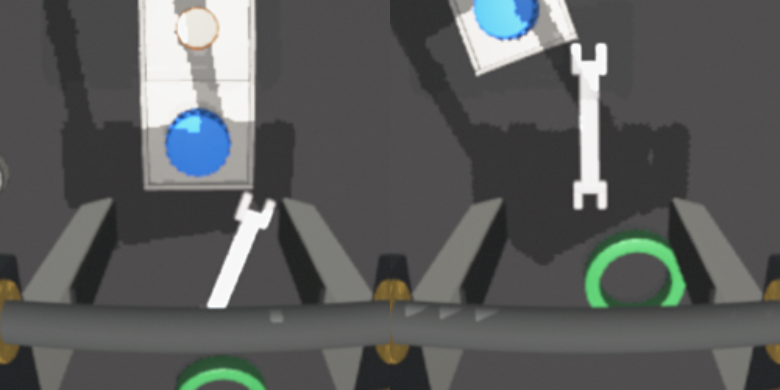

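The cap is centred in the far compartment (left panel, 198,143). The spanner is centred between the fingers (right panel, 590,125). Next is the spanner, then a look at the long column.

```bash
python3 - <<'E'
from h import *
y=best_yaw([.646,.195,.2],2.835)
pick((.646,.195),y,.0268,.045,30)
place(tray(CT,0,-.034),CT[2],.0315,.027)
wrist("spanner",.012,"w_splaced"); wrist("column_tray",.01)
y=hover((.558,.391),.01,.22); a=wrist("long_column",.012,"w_col")
E
python3 -c "
import cv2,numpy as np
a=cv2.imread('pics/w_splaced.png');b=cv2.imread('pics/w_col.png')
cv2.imwrite('pics/pair4.png',np.hstack([cv2.resize(a[100:350,195:445],(390,390)),cv2.resize(b[100:350,195:445],(390,390))]))"
```

```text
guard False 0.027188820609715444
held opening 0.0134 force 29.998951256275177 t 39.5
guard True [ 0.46077058 -0.17634384  0.03084245]
open 0.0268 t 44.2
spanner wrist [(0.65, 1817, [0.46, -0.176, 0.129, 0.029, 0.121], [0.4580000042915344, -0.1770000010728836])] [([0.463, -0.175, 0.003], 0.8)] t 44.4
column_tray wrist [(0.64, 13826, [0.456, -0.143, 0.17, 0.136, 0.133], [0.44699999690055847, -0.14000000059604645])] [([0.457, -0.146, -0.001], 0.58)] t 44.5
long_column wrist [(0.56, 1296, [0.557, 0.391, 0.12, 0.022, 0.004], [0.5559999942779541, 0.39100000262260437])] [([0.561, 0.389, 0.009], 0.63)] t 46.7
```

View pics/pair4.png

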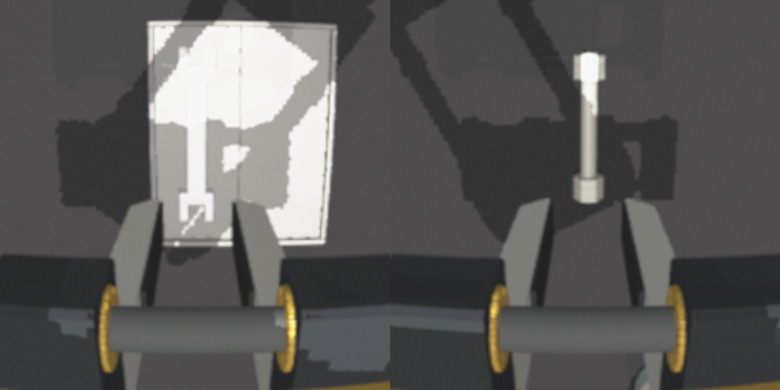

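The spanner lies in the left-hand channel, centred and aligned (left panel, 196,135). The long column sits between the fingers (right panel, 588,127). It's the last piece; I'll place it and check the result.

```bash
python3 - <<'E'
from h import *
y=best_yaw([.557,.391,.2],.006)
pick((.557,.391),y,.0272,.045,30)
place(tray(CT,0,.034),CT[2],.0318,.027)
wrist("long_column",.016,"w_cplaced2"); wrist("spanner",.012)
hover((.5,0.),0.,.35)
vision.snapshot("top")
for n,z in dict(long_column=.016,guard_column=.016,spanner=.012,vial=.055,screw_cap=.032).items(): print(n,rect(n,"top",z))
E
python3 -c "
import cv2
a=cv2.imread('pics/w_cplaced2.png')
cv2.imwrite('pics/last.png',cv2.resize(a[100:350,195:445],(390,390)))"
```

```text
guard False 0.027565368125064948
held opening 0.0115 force 29.999493956565857 t 50.9
guard True [ 0.45167102 -0.10903624  0.03119701]
open 0.0269 t 55.9
long_column wrist [(0.97, 1499, [0.451, -0.108, 0.122, 0.023, 0.127], [0.44999998807907104, -0.10899999737739563])] [([0.457, -0.111, 0.013], 0.66)] t 56.1
spanner wrist [(0.83, 1442, [0.46, -0.176, 0.128, 0.027, 0.131], [0.45899999141693115, -0.17599999904632568])] [([0.464, -0.178, 0.004], 0.68)] t 56.2
long_column [(0.73, 56, [0.451, -0.112, 0.107, 0.016, 0.048], [0.4300000071525574, -0.1120000034570694]), (0.47, 404, [0.412, -0.396, 0.073, 0.068, 1.525], [0.41100001335144043, -0.39800000190734863])]
guard_column [(0.6, 78, [0.387, 0.167, 0.045, 0.019, 3.137], [0.3880000114440918, 0.16599999368190765])]
spanner [(0.63, 177, [0.464, -0.175, 0.125, 0.026, 0.144], [0.4650000035762787, -0.17499999701976776])]
vial []
screw_cap [(0.69, 157, [0.537, 0.164, 0.046, 0.041, 0.773], [0.5370000004768372, 0.16500000655651093]), (0.34, 1486, [0.458, -0.14, 0.171, 0.134, 0.131], [0.44699999690055847, -0.15000000596046448])]
```

View pics/last.png

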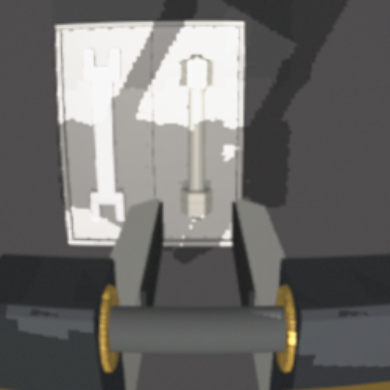

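The spanner (105,135) and the column (197,135) each lie centred in their own channel. The top camera didn't report the vial, so I'll check it from the scene camera.

```bash
python3 - <<'E'
from h import *
im=vision.snapshot("scene"); cv2.imwrite("pics/final.png",im[:,:,::-1]); print(models.mark_of("vial","scene")[:2])
E
```

```text
[{'at': [0.4592, 0.1646, 0.0068], 'score': 0.44}]
```

View pics/final.png

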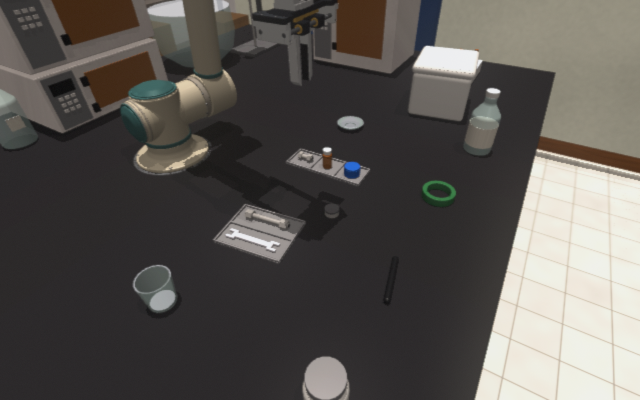

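The scene view shows both kits complete: vial upright at (327,158), cap (352,170), guard column (306,157), column (266,219) and spanner (252,240). The tin, dish and beaker have not visibly moved.

```bash
python3 -c "
from plant import r
print(r.sign_off())"
```

```text
the job is handed in; nothing more can be done
None
```

Both kits are made up and the job was handed in about 60 s into the 128 s limit; the last camera checks put all five pieces within tolerance and showed the tin, dish and beaker where they started, but the hand-in returned no verdict.

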